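# Turn the upturned packing board onto its feet against the stop

## Robot

A 6-joint arm with a two-finger parallel gripper is mounted at the origin on the work surface. World frame = base frame: x ahead of the robot, y to its left, z up, the work surface at z = 0. Lengths are in m, angles in rad, forces in N, time in s.
With the tool pointing down it reaches from about 0.3 to 0.875 m from the base axis. Payload 6.4 kg.
Tool frame: the origin (TCP) lies between the finger pads; the fingertips stand 8 mm ahead of it and the grasp point (between the pads) lies 11 mm behind it; z points along the fingers, y is the direction in which the jaws open and shut (so a half turn about z gives the same grasp; the last joint's range is limited). The gripper opens to 85 mm and grips with 20 to 120 N. Pads are 22 mm wide; open, the fingers measure 114 mm over their backs; the gripper's body (76 mm by 85 mm) begins 54 mm behind the grasp point. The pads swing forward as they close: fully open they stand 13 mm farther back than shut.
Start: joints at [0.929, 0.181, 1.607, -0, 1.354, -0.206], TCP at [0.243, 0.521, 0.239] pointing down, gripper open.
Joint ranges: [-2.99, 2.99], [-0.89, 2.07], [0.3, 2.58], [-1.14, 4.28], [0, 2.63], [-3.12, 3.12]. Speed limits (rad/s): [2.57, 2.57, 3.01, 3.14, 3.14, 3.14].

## Interface

Orientations are given as a unit quaternion [w, x, y, z].
In Python, from bench import monitor, viewer, workorder, spotter gives the robot as it stands. The module is installed in compiled form; this text tells all that it offers.
- The arm moves only by the tool move_arm, never from a script. Its argument "motion" is a list of rows, each a list of 3 entries, a list of its own where there are three numbers: the shift along the tool's x, y, z in units of 60 mm (1.0 is 60 mm), then the turn, a rotation vector about the tool's x, y, z in units of 8 degrees (1.0 is 8 degrees), then the opening in per cent of the stroke, from 0 (shut) to 100 (fully open). In form: [[[dx, dy, dz], [rx, ry, rz], grip], ...]. A call has 1 to 10 rows; each row is the pose to reach, as a shift and turn from the pose commanded when the call began, along the tool's axes at that moment; what a row does not reach only later rows make up. A row lasts 1/8 s, in which the tool goes at most 62.5 mm and 10.7 degrees, less where a joint would pass 70% of its speed; a pose out of reach is approached as far as the arm can. A call with a gripper value outside its range is refused whole. The fingers move at their own pace and stop on an object; the grip force is fixed at half the most. Time passes only in rows, so rows that repeat a pose let the fingers close. It gives the time, the measured TCP pose, the force and the opening at its end, in the units of the state.
- monitor.get_obs(): the state, without advancing time (a new reading comes with each control period).
- viewer.camera(name): name is "scene" or "top"; returns the picture (384x512x3 uint8, blue, green, red); there is no depth.
- viewer.calibration(name): a dict with "fovy" (degrees; the focal length in pixels is half the picture's height over the tangent of half this angle, whatever the lens; pixels are square), "cx", "cy" (the principal point, pixels), "extrinsics" (4x4, takes a point from camera to world coordinates). Camera axes: x right, y down, z forward; pixel columns grow to the right and rows downward; lengths in m; the calibration is good to about 2 mm. A picture is of the moment at which its call begins. calibration takes no time and is no camera call.
- workorder.hand_in(): hands the job in, once; it reports no verdict.
Trained networks look in the newest picture that a camera, given by its name, has taken for a name from the list of things; names that differ only in an ending like _2 or _b are one class to them, and where a whole thing is asked for, a point or a joint stands for the part that bears it (a point fixed in the world has none). Each returns a list of dicts, best first, with "score" (0 to 1); they miss things now and then, are a little off and sometimes report something else, mostly with a low value. They report only what shows in the picture. A call takes as long as a camera call. They do not tell look-alikes from the thing itself.
- spotter.search_frame(camera, name): "centre" ([column, row] as shares, 0 to 1, of the picture: columns of its width, rows of its height, amid what is visible of it).
- spotter.outline_of(camera, name): "region" (384x512 bool, what is visible of it) and "centre" ([column, row] as shares, 0 to 1, of the picture: columns of its width, rows of its height, amid what is visible of it).
The state is a dict: "time_s": time; "q": joint angles; "dq": joint speeds; "joint_efforts": joint torques, N m; "eef_pos": TCP position; "eef_rot": TCP orientation; "wrist_force": force on the tool from outside, world axes, zero at the start; "torque": the same for the moment, N m; "opening": opening from 0.0 (shut) to 1.0 (fully open).
Only numpy, scipy, OpenCV 4.12 (cv2) and the standard library are available. Lean on these libraries where they do the work, as an engineer would, in place of code of your own. Each camera call takes 0.05 s, during which the arm holds its last target. There are 200 camera calls.

## Task

The footed packing board was put down upside down, feet in the air. Without pinching it or lifting it off the table, gently push it with the fingertips against the sloping packing stop until it tips up and leans there, then push its raised edge back over so that it comes down on its feet and stands flat on the table in front of the stop. Leave everything else on the table alone.

Things in the scene. Friction and masses are not known exactly. Their poses are not given: they have to be found in the camera images.
- board: white plastic footed board: slab 130 (its x) by 150 (y) by 10 mm, 0.19 kg, four black rubber feet (20 mm across, 10 tall, at x +-43, y +-53 mm) on one face. Starts feet up, its +x edge facing the stop within 0.3 rad. Origin: centre of the plain face; z points out of the feet side: up at the start, down once the board stands on its feet (origin then 20 mm above the table)
- stop: fixed aluminium packing stop, a bent sheet 200 mm long (its y). Origin: on the table, middle of its toe line, where its sloping face begins. x: level, from the toe into the stop (the way to push); z up. The face rises through (x, z) = (20, 14) and (36, 40) mm to the top edge. Its back is upright at x = 52 mm, with a flange 4 mm high behind it as far as x = 84 mm
- stop_edge (a point): middle of the stop's rounded top edge, 74 mm high, 49 mm in x from the toe. A board pushed squarely slides its far edge up the face and over this edge. With its near edge at the toe it leans at about 55 degrees, its top 30 mm higher than the edge and 25 mm beyond, and stays so when let go; a fingertip behind that part, above the stop, can push it back over
- corner0 (a point): corner of the board's plain face at its +x, +y end
- corner1 (a point): corner of the board's plain face at its +x, -y end
- corner2 (a point): corner of the board's plain face at its -x, +y end
- corner3 (a point): corner of the board's plain face at its -x, -y end
- eggbox: bystander: a clear plastic box of six eggs, 149 x 102 x 66 mm, origin under its centre; leave it alone
- eggcup: bystander: an egg standing in a white egg cup, 48 mm across, 74 mm tall, origin under its centre; leave it alone
- labelroll: bystander: a roll of paper labels lying flat, a ring 72 mm across, 38 mm tall, origin under its centre; leave it alone
- stamp: bystander: a black hand stamp standing upright, 40 mm across, 86 mm tall, origin under its centre; leave it alone
- sanitiser: bystander: a bottle of sanitiser, 64 mm across, 170 mm tall, origin under its centre; leave it alone
- tub: bystander: an open steel tub, 84 mm across, 55 mm tall, origin under its centre; leave it alone
- scraper: bystander: a flat scraper lying down, about 172 x 50 x 16 mm, its origin on the table 65 mm from the handle end; x runs from handle to blade; leave it alone
Not all that is in view belongs to the job. Of the things like the board, leave any that is blue; of the rest the smaller one is meant.

How it is judged:
By the outcome, as a careful person would: the job done as asked, in the order asked, and still so for the second after the job is handed in, with the robot touching nothing.
It also fails if it takes over 58 s, if anything falls off the work surface, if the arm or the gripper's body presses on something with over 40 N, if the wrist force passes 120 N, or if a joint passes its speed limit or range.

## Working session

There is one attempt and no reset: what is moved stays moved. The work goes in short steps, Python scripts to look and compute and a tool call to move; the robot and the scene stay as the last step left them, time stands still between calls to the robot, and variables do not carry over. Pictures are saved under pics/ and viewed, about 8 in all and at most 12, crops included, and the job is handed in when it is done.

Besides the shell and the picture viewer there is one more tool, called after ">>>" as name([rows], argument=value, ...), one row to a line, values as JSON. move_arm: Moves the arm, as the interface text tells. Its arguments: {"type":"object","properties":{"motion":{"type":"array","items":{"type":"array"}}},"required":["motion"]}

```bash
mkdir -p pics; cat > h.py <<'E'
import numpy as np, cv2
from bench import monitor, viewer, workorder, spotter
def cal(n):
    c=viewer.calibration(n); f=192/np.tan(np.radians(c["fovy"])/2); return f,c["cx"],c["cy"],np.array(c["extrinsics"])
def ray(n,u,v,z):
    f,cx,cy,E=cal(n); d=E[:3,:3]@np.array([(u-cx)/f,(v-cy)/f,1]); o=E[:3,3]; return o+d*(z-o[2])/d[2]
def proj(n,P):
    f,cx,cy,E=cal(n); p=np.linalg.inv(E)@np.append(P,1); return np.array([f*p[0]/p[2]+cx,f*p[1]/p[2]+cy])
E
python3 - <<'E'
from h import *
a=viewer.camera("scene"); b=viewer.camera("top")
cv2.imwrite("pics/1.png",cv2.resize(a,(800,600))); cv2.imwrite("pics/2.png",cv2.resize(b,(800,600)))
for n in("scene","top"):
    f,cx,cy,E=cal(n); print(n,f,cx,cy,E.round(3).tolist())
for t in["board","stop","stop_edge","corner0","corner1","corner2","corner3","eggbox","eggcup","labelroll","stamp","sanitiser","tub","scraper"]:
    for c in("scene","top"):
        for r in spotter.search_frame(c,t)[:3]:
            u,v=np.array(r["centre"])*[512,384]; print(t,c,round(r["score"],2),(round(u,1),round(v,1)),ray(c,u,v,0.02)[:2].round(3))
E
```

```text
scene 478.601314686808 251.60033874648965 198.43045436542485 [[0.386, 0.808, -0.444, 1.093], [0.922, -0.333, 0.196, -0.25], [0.01, -0.486, -0.874, 1.264], [0.0, 0.0, 0.0, 1.0]]
top 385.7631251019253 263.69140078839985 194.3315370034326 [[0.026, -0.987, 0.16, 0.318], [-1.0, -0.025, 0.011, 0.004], [-0.007, -0.161, -0.987, 1.148], [0.0, 0.0, 0.0, 1.0]]
board scene 0.97 (np.float64(242.8), np.float64(231.7)) [ 0.552 -0.037]
board scene 0.85 (np.float64(112.9), np.float64(159.8)) [ 0.17  -0.316]
board top 0.89 (np.float64(278.5), np.float64(181.3)) [ 0.542 -0.027]
board top 0.77 (np.float64(380.0), np.float64(313.8)) [ 0.169 -0.32 ]
board top 0.63 (np.float64(181.4), np.float64(276.4)) [0.257 0.246]
stop scene 0.57 (np.float64(294.3), np.float64(210.9)) [0.547 0.129]
stop scene 0.27 (np.float64(135.8), np.float64(199.0)) [ 0.332 -0.289]
stop top 0.83 (np.float64(224.1), np.float64(181.8)) [0.536 0.135]
stop top 0.62 (np.float64(422.0), np.float64(202.7)) [ 0.488 -0.451]
stop_edge scene 0.79 (np.float64(298.2), np.float64(208.1)) [0.543 0.143]
stop_edge top 0.81 (np.float64(220.9), np.floa
[... 2628 characters left out ...]
 0.58 (np.float64(411.5), np.float64(151.3)) [ 0.644 -0.425]
tub scene 0.84 (np.float64(133.8), np.float64(201.5)) [ 0.338 -0.297]
tub scene 0.2 (np.float64(244.7), np.float64(233.1)) [ 0.558 -0.033]
tub top 0.65 (np.float64(371.8), np.float64(253.4)) [ 0.337 -0.3  ]
scraper scene 0.7 (np.float64(296.7), np.float64(209.8)) [0.547 0.137]
scraper scene 0.68 (np.float64(93.5), np.float64(265.3)) [ 0.489 -0.454]
scraper scene 0.5 (np.float64(223.7), np.float64(179.3)) [ 0.367 -0.024]
scraper top 0.79 (np.float64(422.4), np.float64(204.7)) [ 0.482 -0.452]
scraper top 0.31 (np.float64(409.8), np.float64(149.4)) [ 0.649 -0.42 ]
scraper top 0.21 (np.float64(368.0), np.float64(251.5)) [ 0.342 -0.29 ]
```

View pics/1.png

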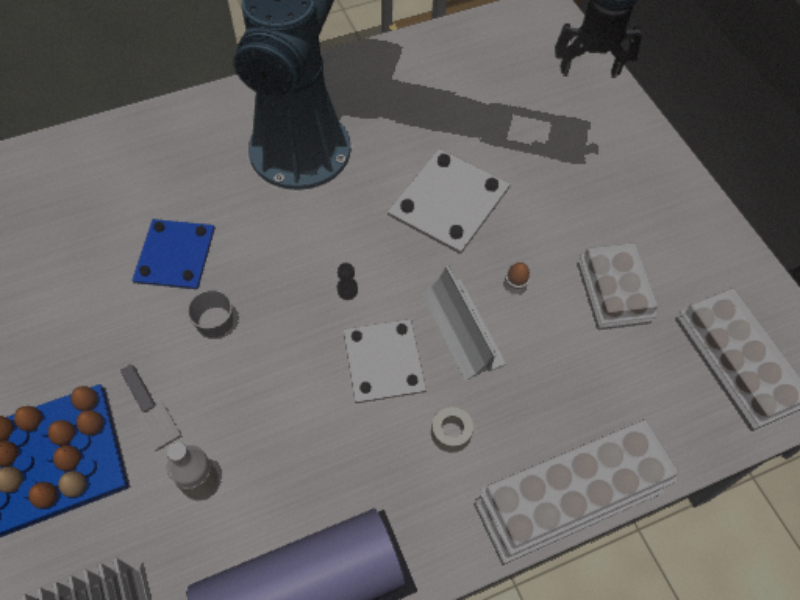

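View pics/2.png

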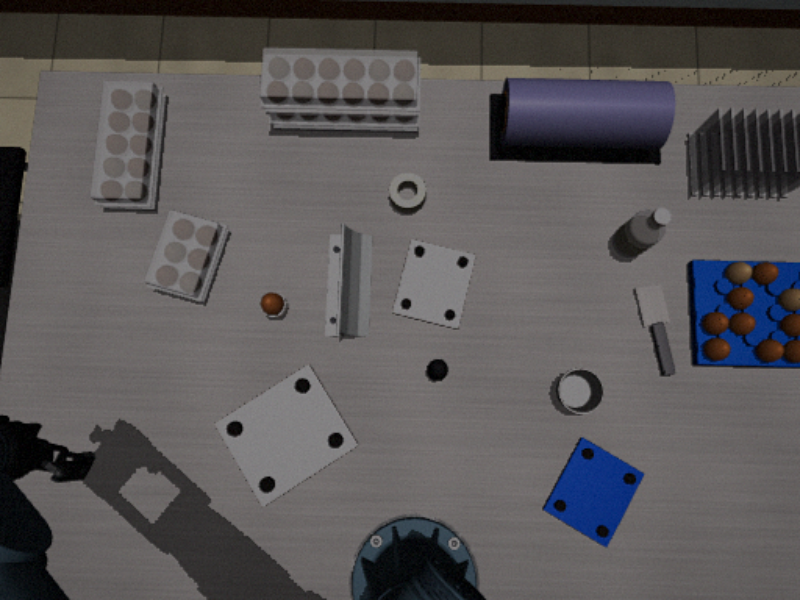

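Board candidates (800x600 top picture): small white (435,283), large white (287,435), blue (594,492). The small white one at (435,283), in front of the stop, is the one meant: it isn't blue, and it is the smaller of the two white ones. I'll confirm that in a crop and measure.

```bash
python3 - <<'E'
from h import *
b=viewer.camera("top"); a=viewer.camera("scene")
def best(n,t,u,v):
    rs=spotter.outline_of(n,t); return min(rs,key=lambda r:np.hypot(*(np.array(r["centre"])*[512,384]-[u,v])))["region"]
for n,img,uv in(("top",b,(278,181)),("scene",a,(243,232))):
    m=best(n,"board",*uv).astype(np.uint8)
    cs=max(cv2.findContours(m,0,cv2.CHAIN_APPROX_NONE)[0],key=cv2.contourArea)[:,0,:]
    W=np.array([ray(n,u,v,0.01)[:2] for u,v in cs],np.float32)
    c,s,ang=cv2.minAreaRect(W); print(n,"board rect",np.round(c,4),np.round(s,4),ang,cv2.boxPoints((c,s,ang)).round(4).tolist())
    m=best(n,"stop",224 if n=="top" else 294,182 if n=="top" else 211).astype(np.uint8)
    cs=max(cv2.findContours(m,0,2)[0],key=cv2.contourArea)
    q=cv2.boxPoints(cv2.minAreaRect(cs)); print(n,"stop px",q.round(1).tolist())
x0,y0=195,130
c=cv2.resize(b[y0:y0+100,x0:x0+130],None,fx=6,fy=6,interpolation=cv2.INTER_CUBIC)
c=cv2.convertScaleAbs(c,alpha=1.5); cv2.imwrite("pics/3.png",c)
E
```

```text
top board rect [ 0.5444 -0.0245] [0.1305 0.153 ] 77.89054107666016 [[0.45590001344680786, -0.0723000019788742], [0.6055999994277954, -0.10440000146627426], [0.6328999996185303, 0.02319999970495701], [0.48330000042915344, 0.05530000105500221]]
top stop px [[207.3000030517578, 215.10000610351562], [209.89999389648438, 144.60000610351562], [238.0, 145.60000610351562], [235.39999389648438, 216.10000610351562]]
scene board rect [ 0.5453 -0.025 ] [0.13   0.1532] 77.49634552001953 [[0.45649999380111694, -0.07190000265836716], [0.6061000227928162, -0.10509999841451645], [0.6341999769210815, 0.021800000220537186], [0.4846000075340271, 0.054999999701976776]]
scene stop px [[264.70001220703125, 181.89999389648438], [289.1000061035156, 168.8000030517578], [323.29998779296875, 232.3000030517578], [298.8999938964844, 245.39999389648438]]
```

View pics/3.png

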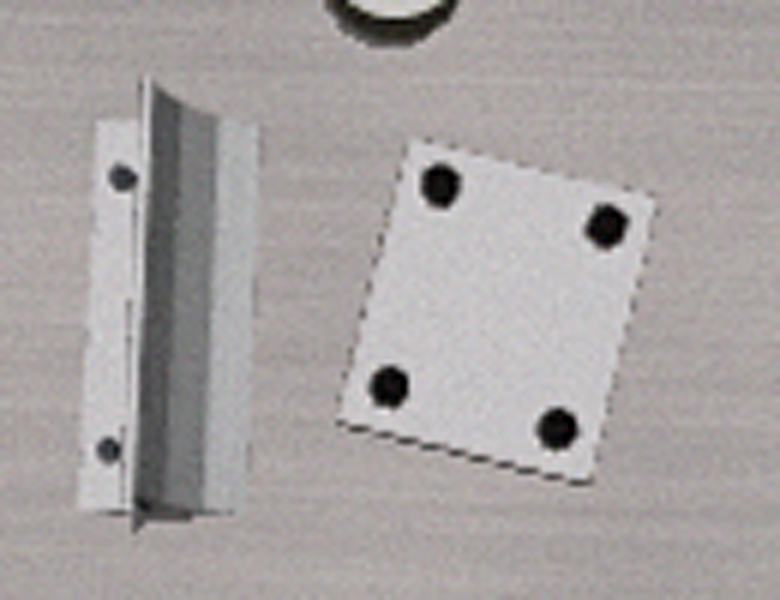

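The crop shows the small white board, feet up, at (495,310), and the stop at (170,310) with its toe line on the right from (259,120) to (246,513). It confirms the choice. Next I'll work out the stop frame and the approach.

```bash
cat >> h.py <<'E'
from scipy.spatial.transform import Rotation as R
def pose():
    o=monitor.get_obs(); q=o["eef_rot"]; return o,np.array(o["eef_pos"]),R.from_quat([q[1],q[2],q[3],q[0]])
def go(target,Rt):
    o,p,r=pose(); print("shift",(r.inv().apply(np.array(target)-p)/0.06).round(3),"turn",(np.degrees((r.inv()*Rt).as_rotvec())/8).round(3),"t",round(o["time_s"],2))
E
python3 - <<'E'
from h import *
A=ray("top",195+259/6,150,0)[:2];B=ray("top",195+246/6,130+513/6,0)[:2]
C=ray("top",195+97/6,150,.004)[:2];D=ray("top",195+80/6,130+512/6,.004)[:2]
print(A,B,C,D)
M=(A+B)/2; y=(A-B)/np.linalg.norm(A-B); x=np.array([-y[1],y[0]]); print("toe mid",M,"len",np.linalg.norm(A-B),"xaxis",x,"flange x",(C-M)@x,(D-M)@x)
b=np.array([[0.4559,-0.0723],[0.6056,-0.1044],[0.6329,.0232],[.4833,.0553]]); print("board in stop frame (x,y):",[( round((p-M)@x,4),round((p-M)@-y,4)) for p in b])
o,p,r=pose(); print(o,r.as_matrix().round(3))
th=np.arctan2(x[1],x[0]); print("heading deg",np.degrees(th))
# tool z down, tool y along +-toe line
for s in(1,-1):
    ty=np.array([*(s*y),0]); tz=np.array([0,0,-1.]); Rt=R.from_matrix(np.column_stack([np.cross(ty,tz),ty,tz]))
    print(s); go([0.536,-0.155,0.12],Rt)
E
```

```text
[0.64079944 0.09826075] [0.4385406  0.09732218] [0.63767658 0.18070773] [0.43652915 0.17951925]
toe mid [0.53967002 0.09779147] len 0.2022610134652554 xaxis [-0.00464037  0.99998923] flange x 0.08246058255034497 0.08220551557853371
board in stop frame (x,y): [(np.float64(-0.1697), np.float64(0.0846)), (np.float64(-0.2025), np.float64(-0.065)), (np.float64(-0.075), np.float64(-0.0929)), (np.float64(-0.0422), np.float64(0.0566))]
{'time_s': 1.8, 'q': array([ 9.28702169e-01,  1.80805620e-01,  1.60701476e+00,  1.31942050e-05,
        1.35376414e+00, -2.06313530e-01]), 'dq': array([ 1.03743753e-04, -5.13011916e-04,  1.08767754e-03,  9.07916054e-04,
       -4.55349727e-05, -9.61861214e-05]), 'joint_efforts': array([-1.05106315e-03, -4.44834602e+01, -3.51672363e+01, -3.79035364e-04,
        7.54044959e-04, -5.13091692e-06]), 'eef_pos': array([0.24271651, 0.5212816 , 0.23927815]), 'eef_rot': array([-4.19865742e-06,  2.16171689e-01,  9.76355366e-01,  6.35534193e-06]), 'wrist_force': array([-0.98633777, -0.4842294 ,  0.50089446]), 'torque': array([ 0.00485713,  0.02590785, -0.00030783]), 'opening': 0.9984485229673232} [[-0.907  0.422 -0.   ]
 [ 0.422  0.907  0.   ]
 [ 0.     0.    -1.   ]]
heading deg 90.265874348832
1
shift [-9.189 -8.155  1.988] turn [ 0.    -0.     8.096] t 1.8
-1
shift [-9.189 -8.155  1.988] turn [  0.      0.    -14.404] t 1.8
```

>>> move_arm([
  [[-0.6, -0.55, 0], [0, 0, 0.5], 100],
  [[-1.5, -1.35, 0], [0, 0, 1.3], 100],
  [[-2.4, -2.1, 0], [0, 0, 2.1], 100],
  [[-3.3, -2.9, 0], [0, 0, 2.9], 100],
  [[-4.2, -3.7, 0], [0, 0, 3.7], 100],
  [[-5.1, -4.5, 0], [0, 0, 4.5], 100],
  [[-6.0, -5.3, 0], [0, 0, 5.3], 100],
  [[-6.9, -6.1, 0], [0, 0, 6.1], 100],
  [[-7.8, -6.9, 0], [0, 0, 6.9], 100],
  [[-8.5, -7.55, 0], [0, 0, 7.5], 100],
])

```text
time_s: 3.05
eef_pos: [0.4869, -0.0415, 0.2397]
eef_rot: [0.0, 0.677, 0.736, 0.0]
wrist_force: [0.3, 1.3, 0.9]
opening: 1.003
```

```bash
cat >> h.py <<'E'
Rt=R.from_matrix(np.column_stack([[0,-1,0],[1,0,0],[0,0,-1]]).astype(float))
Rt2=R.from_matrix(np.array([[0,1,0],[-1,0,0],[0,0,-1]],float))
E
python3 -c "
from h import *
o,p,r=pose();print(p,r.as_matrix().round(3),o['q'],R.as_matrix(Rt2))
go([0.538,-0.15,0.06],Rt); go([0.538,-0.15,0.06],Rt2)"
```

```text
Traceback (most recent call last):
  File "h.py", line 14, in <module>
    Rt=R.from_matrix(np.column_stack([[0,-1,0],[1,0,0],[0,0,-1]]).astype(float))
  File "scipy/spatial/transform/_rotation.pyx", line 1143, in scipy.spatial.transform._rotation.Rotation.from_matrix
ValueError: Non-positive determinant (left-handed or null coordinate frame) in rotation matrix 0: [[ 0.  1.  0.]
 [-1.  0.  0.]
 [ 0.  0. -1.]].
```

```bash
sed -i '/^Rt/d' h.py; echo 'Rt=R.from_matrix(np.array([[0,1,0],[1,0,0],[0,0,-1.]]))' >> h.py
python3 -c "
from h import *
o,p,r=pose();print(p,o['q'])
go([0.538,-0.15,0.06],Rt)"
```

```text
[ 0.48694123 -0.04152189  0.239674  ] [-3.28664048e-01 -1.67384988e-02  1.81841126e+00  2.47652160e-04
  1.33885547e+00 -4.13061658e-01]
shift [-1.873  0.692  2.996] turn [0.008 0.001 0.604] t 3.05
```

>>> move_arm([
  [[-0.4, 0.2, 0], [0, 0, 0.3], 100],
  [[-0.7, 0.4, 0.2], [0, 0, 0.6], 100],
  [[-0.7, 0.4, 0.8], [0, 0, 0.6], 100],
  [[-0.7, 0.4, 1.4], [0, 0, 0.6], 100],
  [[-0.7, 0.4, 2.0], [0, 0, 0.6], 100],
  [[-0.7, 0.4, 2.5], [0, 0, 0.6], 100],
  [[-0.7, 0.4, 2.8], [0, 0, 0.6], 100],
  [[-0.7, 0.4, 3.0], [0, 0, 0.6], 100],
  [[-0.7, 0.4, 3.0], [0, 0, 0.6], 100],
])

```text
time_s: 4.18
eef_pos: [0.5137, -0.0791, 0.059]
eef_rot: [-0.0, 0.706, 0.709, -0.0]
wrist_force: [0.1, 0.2, 0.7]
opening: 1.001
```

```bash
python3 -c "
from h import *
o,p,r=pose();print(p,o['q'],o['wrist_force'])
go([0.539,-0.145,0.012],Rt)
a=viewer.camera('scene');b=viewer.camera('top')
f=lambda i,x,y:cv2.convertScaleAbs(cv2.resize(i[y:y+135,x:x+135],(399,399),interpolation=2),alpha=1.5)
cv2.imwrite('pics/4.png',np.hstack([f(a,180,160),f(b,210,120)]))"
```

```text
[ 0.51373746 -0.07906258  0.05899507] [-3.81313130e-01  3.03069658e-01  1.86947979e+00 -7.77519392e-06
  9.69829813e-01 -3.85409797e-01] [0.14814071 0.16221932 0.70504504]
shift [-1.101  0.417  0.783] turn [-0.005 -0.002  0.029] t 4.17
```

View pics/4.png

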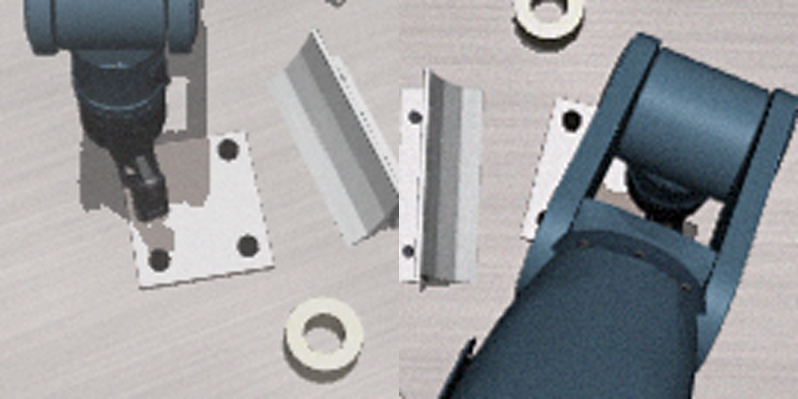

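The left half (scene) shows the gripper above the board's near part at (145,190), not yet behind it. In the right half the arm hides the board from the top camera. I'll move back first, then down.

>>> move_arm([
  [[-0.3, 0.1, 0], [0, 0, 0], 100],
  [[-0.8, 0.3, 0], [0, 0, 0], 100],
  [[-1.1, 0.42, 0], [0, 0, 0.03], 100],
  [[-1.1, 0.42, 0.2], [0, 0, 0.03], 100],
  [[-1.1, 0.42, 0.5], [0, 0, 0.03], 100],
  [[-1.1, 0.42, 0.7], [0, 0, 0.03], 100],
  [[-1.1, 0.42, 0.78], [0, 0, 0.03], 100],
  [[-1.1, 0.42, 0.78], [0, 0, 0.03], 100],
])

```text
time_s: 5.28
eef_pos: [0.539, -0.1444, 0.0119]
eef_rot: [-0.001, 0.707, 0.707, -0.0]
wrist_force: [0.5, 0.2, 0.7]
opening: 1.002
```

```bash
python3 -c "
from h import *
o,p,r=pose();print(p,o['wrist_force'])
go([0.539,-0.145,0.012],Rt)
a=viewer.camera('scene')
cv2.imwrite('pics/5.png',cv2.convertScaleAbs(cv2.resize(a[165:285,140:260],(600,600),interpolation=2),alpha=1.6))"
```

```text
[ 0.53899514 -0.14443448  0.01190216] [0.53024889 0.24383161 0.74915762]
shift [-0.009  0.    -0.002] turn [-0.007 -0.004  0.003] t 5.28
```

View pics/5.png

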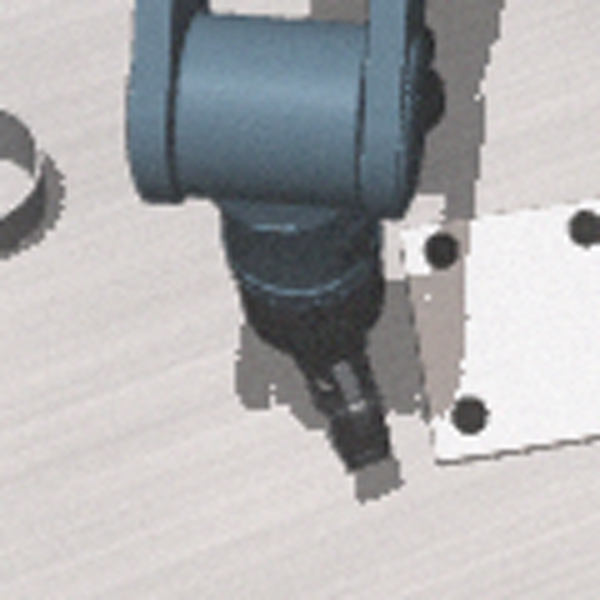

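```bash
python3 -c "
from h import *
for z in(.004,.017):
  for x in(.58,.596):
    for y in (-.155,-.133): print(z,x,y,((proj('scene',[x,y,z])-[140,165])*5).round(0))"
```

```text
0.004 0.58 -0.155 [338. 461.]
0.004 0.58 -0.133 [375. 447.]
0.004 0.596 -0.155 [348. 485.]
0.004 0.596 -0.133 [385. 471.]
0.017 0.58 -0.155 [337. 452.]
0.017 0.58 -0.133 [374. 438.]
0.017 0.596 -0.155 [347. 477.]
0.017 0.596 -0.133 [384. 462.]
```

>>> move_arm([
  [[0, 0, 0.08], [0, 0, 0], 100],
  [[0, 0, 0.15], [0, 0, 0], 100],
  [[0, 0, 0.2], [0, 0, 0], 100],
  [[0, 0, 0.23], [0, 0, 0], 100],
  [[0, 0, 0.23], [0, 0, 0], 100],
])

```text
time_s: 5.95
eef_pos: [0.5393, -0.145, -0.0015]
eef_rot: [-0.0, 0.707, 0.707, -0.0]
wrist_force: [0.0, -0.5, 0.1]
opening: 1.0
```

>>> move_arm([
  [[0.12, 0, 0], [0, 0, 0], 100],
  [[0.27, 0, 0], [0, 0, 0], 100],
  [[0.42, 0, 0], [0, 0, 0], 100],
  [[0.57, 0, 0], [0, 0, 0], 100],
  [[0.72, 0, 0], [0, 0, 0], 100],
  [[0.87, 0, 0], [0, 0, 0], 100],
  [[1.02, 0, 0], [0, 0, 0], 100],
  [[1.15, 0, 0], [0, 0, 0], 100],
  [[1.27, 0, 0], [0, 0, 0], 100],
  [[1.35, 0, 0], [0, 0, 0], 100],
])

```text
time_s: 7.2
eef_pos: [0.5393, -0.0636, -0.0013]
eef_rot: [-0.0, 0.707, 0.707, -0.0]
wrist_force: [0.1, 0.1, -0.7]
opening: 0.999
```

```bash
cat >> h.py <<'E'
def board(n="scene",z=0.01,uv=(255,225),show=True):
    img=viewer.camera(n); rs=spotter.outline_of(n,"board")
    m=min(rs,key=lambda r:np.hypot(*(np.array(r["centre"])*[512,384]-uv)))["region"].astype(np.uint8)
    cs=max(cv2.findContours(m,0,cv2.CHAIN_APPROX_NONE)[0],key=cv2.contourArea)[:,0,:]
    W=np.array([ray(n,u,v,z)[:2] for u,v in cs],np.float32); c,s,a=cv2.minAreaRect(W)
    if show: print("rect",np.round(c,4),np.round(s,4),round(a,1),cv2.boxPoints((c,s,a)).round(3).tolist())
    return img
E
python3 -c "
from h import *
o,p,r=pose();print(p,o['wrist_force']);go([0.539,-0.05,-0.0015],Rt)
a=board()
cv2.imwrite('pics/6.png',cv2.convertScaleAbs(cv2.resize(a[150:270,190:340],(750,600),interpolation=2),alpha=1.6))"
```

```text
[ 0.53930469 -0.06359923 -0.00132247] [ 0.08669005  0.09781402 -0.65316324]
shift [ 0.227 -0.005  0.003] turn [-0.001  0.     0.001] t 7.2
rect [0.5332 0.0107] [0.1526 0.1305] 0.2 [[0.4569999873638153, 0.07599999755620956], [0.4569999873638153, -0.054999999701976776], [0.6100000143051147, -0.05400000140070915], [0.609000027179718, 0.07599999755620956]]
```

View pics/6.png

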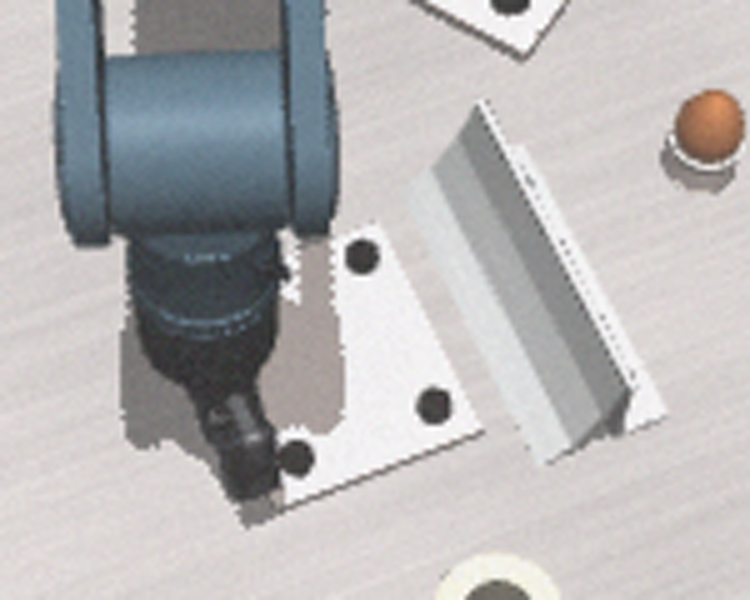

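The board is now square to the stop: near edge at (280,510)–(345,230) behind the finger, far edge about 20 mm short of the toe. I'll push on.

>>> move_arm([
  [[0.1, 0, 0], [0, 0, 0], 100],
  [[0.22, 0, 0], [0, 0, 0], 100],
  [[0.34, 0, 0], [0, 0, 0], 100],
  [[0.46, 0, 0], [0, 0, 0], 100],
  [[0.57, 0, 0], [0, 0, 0], 100],
  [[0.68, 0, 0], [0, 0, 0], 100],
  [[0.79, 0, 0], [0, 0, 0], 100],
  [[0.9, 0, 0], [0, 0, 0], 100],
  [[1.0, 0, 0], [0, 0, 0], 100],
  [[1.08, 0, 0], [0, 0, 0], 100],
])

```text
time_s: 8.55
eef_pos: [0.5393, 0.0011, -0.0014]
eef_rot: [-0.0, 0.707, 0.707, -0.0]
wrist_force: [0.9, -3.0, -2.1]
opening: 1.001
```

>>> move_arm([
  [[0.1, 0, 0], [0, 0, 0], 100],
  [[0.2, 0, 0], [0, 0, 0], 100],
  [[0.3, 0, 0], [0, 0, 0], 100],
  [[0.4, 0, 0], [0, 0, 0], 100],
  [[0.5, 0, 0], [0, 0, 0], 100],
  [[0.6, 0, 0], [0, 0, 0], 100],
  [[0.7, 0, 0], [0, 0, 0], 100],
  [[0.8, 0, 0], [0, 0, 0], 100],
  [[0.9, 0, 0], [0, 0, 0], 100],
  [[0.98, 0, 0], [0, 0, 0], 100],
])

```text
time_s: 9.8
eef_pos: [0.5394, 0.06, -0.0013]
eef_rot: [0.0, 0.707, 0.707, -0.0]
wrist_force: [0.1, -1.9, 0.5]
opening: 0.998
```

```bash
python3 -c "
from h import *
o,p,r=pose();print(p,o['wrist_force']);go([0.539,0.079,-0.0015],Rt)
a=viewer.camera('scene')
cv2.imwrite('pics/7.png',cv2.convertScaleAbs(cv2.resize(a[130:250,210:360],(750,600),interpolation=2),alpha=1.6))"
```

```text
[ 0.53938315  0.05995928 -0.00129894] [ 0.11656279 -1.85988424  0.49858731]
shift [ 0.317 -0.006  0.003] turn [-0.  0. -0.] t 9.8
```

View pics/7.png

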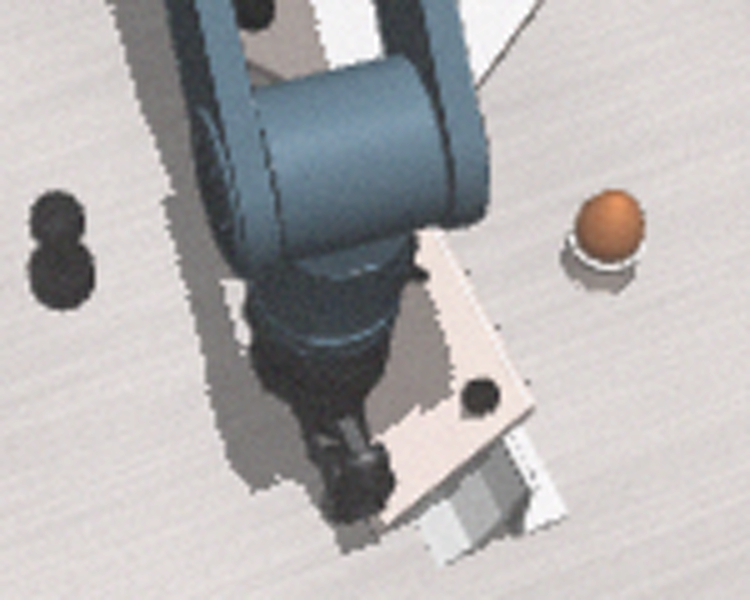

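The board has tipped up, its far edge over the stop at (480,300)–(530,410), and its near edge about 20 mm short of the toe. I'll push the last bit.

>>> move_arm([
  [[0.06, 0, 0], [0, 0, 0], 100],
  [[0.12, 0, 0], [0, 0, 0], 100],
  [[0.18, 0, 0], [0, 0, 0], 100],
  [[0.23, 0, 0], [0, 0, 0], 100],
  [[0.27, 0, 0], [0, 0, 0], 100],
  [[0.29, 0, 0], [0, 0, 0], 100],
  [[0.29, 0, 0], [0, 0, 0], 100],
])

```text
time_s: 10.72
eef_pos: [0.5394, 0.0771, -0.0013]
eef_rot: [-0.0, 0.707, 0.707, 0.0]
wrist_force: [-0.4, -0.7, -0.8]
opening: 1.0
```

```bash
python3 -c "
from h import *
o,p,r=pose();print(p,o['wrist_force'])
m=proj
a=viewer.camera('scene'); x0,y0,s=210,130,5
c=cv2.convertScaleAbs(cv2.resize(a[130:250,210:360],(750,600),interpolation=2),alpha=1.6)
for P in [(.458,.0978,0),(.608,.0978,0),(.458,.172,.104),(.608,.172,.104)]:
    u=((proj('scene',P)-[x0,y0]+.5)*s).astype(int); print(P,u); cv2.circle(c,tuple(map(int,u)),4,(0,0,255),1)
cv2.imwrite('pics/8.png',c)"
```

```text
[ 0.5393735   0.07708648 -0.00131559] [-0.35919832 -0.69427609 -0.75521911]
(0.458, 0.0978, 0) [312 319]
(0.608, 0.0978, 0) [417 526]
(0.458, 0.172, 0.104) [439 187]
(0.608, 0.172, 0.104) [556 400]
```

View pics/8.png

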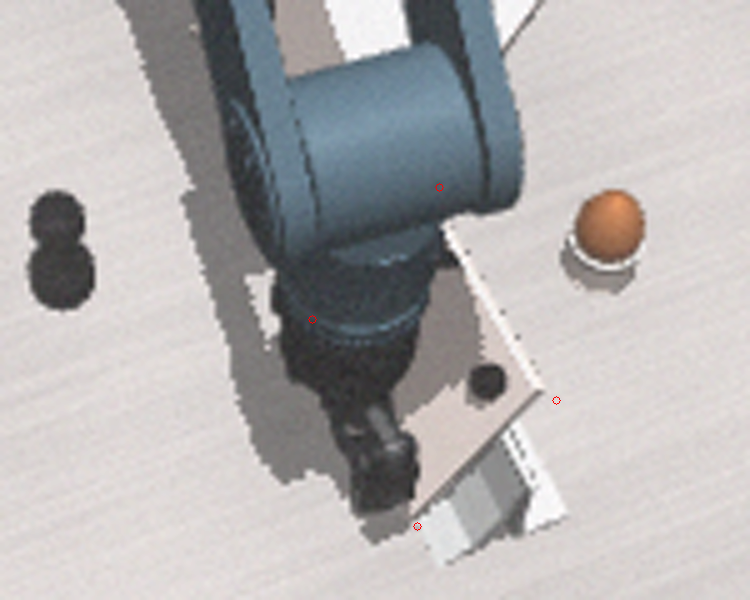

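The board leans with its near corner at the toe (412,514) and its top corner at (545,388), within a few mm of the expected lean. I'll withdraw the fingers, then rise and go over behind it.

>>> move_arm([
  [[-0.1, 0, 0], [0, 0, 0], 100],
  [[-0.3, 0, 0], [0, 0, 0], 100],
  [[-0.6, 0, 0], [0, 0, 0], 100],
  [[-0.8, 0, 0], [0, 0, 0], 100],
  [[-0.8, 0, -0.5], [0, 0, 0], 100],
  [[-0.8, -0.1, -1.2], [0, 0, 0], 100],
  [[-0.8, -0.2, -2.0], [0, 0, 0], 100],
  [[-0.8, -0.2, -2.8], [0, 0, 0], 100],
  [[-0.8, -0.2, -3.2], [0, 0, 0], 100],
  [[-0.8, -0.2, -3.2], [0, 0, 0], 100],
])

```text
time_s: 12.02
eef_pos: [0.5289, 0.028, 0.193]
eef_rot: [0.002, 0.707, 0.707, 0.001]
wrist_force: [0.3, -0.0, -0.7]
opening: 1.0
```

```bash
python3 -c "
from h import *
o,p,r=pose();print(p,o['wrist_force'])
a=viewer.camera('scene'); x0,y0,s=210,130,5
c=cv2.convertScaleAbs(cv2.resize(a[130:250,210:360],(750,600),interpolation=2),alpha=1.6)
for P in [(.45,.0978,0),(.60,.0978,0),(.45,.172,.104),(.60,.172,.104)]:
    u=((proj('scene',P)-[x0,y0]+.5)*s).astype(int); cv2.circle(c,tuple(map(int,u)),4,(0,0,255),1)
cv2.imwrite('pics/9.png',c); go([.525,.205,p[2]],Rt)"
```

```text
[0.52888218 0.02804295 0.19300584] [ 0.3293142  -0.01303912 -0.68287328]
shift [ 2.944 -0.048 -0.033] turn [ 0.011  0.002 -0.006] t 12.07
```

View pics/9.png

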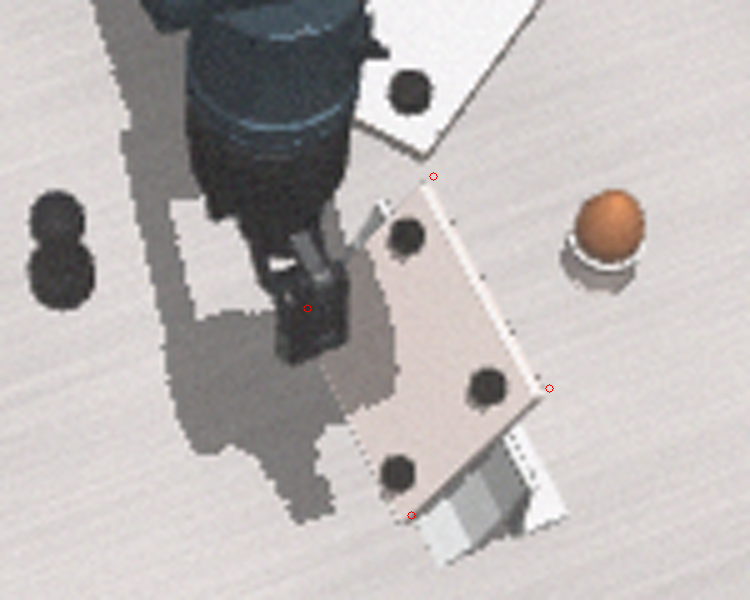

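The board stays leaning when let go: near corner (408,522), top edge from (428,183) to (545,395), agreeing with the projected marks. I'll go over and down behind it.

>>> move_arm([
  [[0.4, 0, 0], [0, 0, 0], 100],
  [[1.0, 0, 0], [0, 0, 0], 100],
  [[1.7, 0, 0], [0, 0, 0], 100],
  [[2.3, 0, 0], [0, 0, 0], 100],
  [[2.8, 0, 0], [0, 0, 0], 100],
  [[2.95, 0, 0], [0, 0, 0], 100],
  [[2.95, 0, 0.5], [0, 0, 0], 100],
  [[2.95, 0, 1.1], [0, 0, 0], 100],
  [[2.95, 0, 1.6], [0, 0, 0], 100],
  [[2.95, 0, 1.8], [0, 0, 0], 100],
])

```text
time_s: 13.32
eef_pos: [0.5254, 0.2047, 0.0796]
eef_rot: [-0.001, 0.707, 0.707, -0.002]
wrist_force: [-0.2, -0.2, 0.7]
opening: 1.001
```

```bash
python3 -c "
from h import *
o,p,r=pose();print(p,o['wrist_force']);go([.529,.10,.085],Rt)
a=viewer.camera('scene')
cv2.imwrite('pics/10.png',cv2.convertScaleAbs(cv2.resize(a[130:250,210:360],(750,600),interpolation=2),alpha=1.6))"
```

```text
[0.52540522 0.20470357 0.0795554 ] [-0.16840426 -0.19781407  0.73600484]
shift [-1.745  0.061 -0.089] turn [-0.038  0.008 -0.007] t 13.32
```

View pics/10.png

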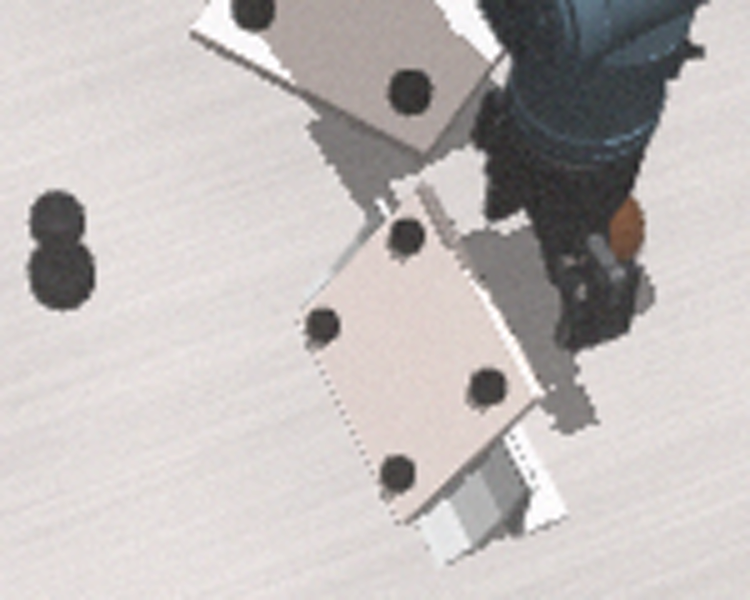

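The board leans freely, and the finger at (600,320) stands behind its raised edge, clear of the egg cup. I'll push it back slowly.

>>> move_arm([
  [[-0.1, 0, -0.06], [0, 0, 0], 100],
  [[-0.2, 0, -0.06], [0, 0, 0], 100],
  [[-0.3, 0, -0.06], [0, 0, 0], 100],
  [[-0.4, 0, -0.06], [0, 0, 0], 100],
  [[-0.5, 0, -0.06], [0, 0, 0], 100],
  [[-0.6, 0, -0.06], [0, 0, 0], 100],
  [[-0.7, 0, -0.06], [0, 0, 0], 100],
  [[-0.78, 0, -0.06], [0, 0, 0], 100],
  [[-0.84, 0, -0.06], [0, 0, 0], 100],
  [[-0.88, 0, -0.06], [0, 0, 0], 100],
])

```text
time_s: 14.62
eef_pos: [0.5274, 0.153, 0.0863]
eef_rot: [-0.0, 0.707, 0.707, -0.0]
wrist_force: [0.5, 0.6, -0.3]
opening: 1.0
```

```bash
python3 -c "
from h import *
o,p,r=pose();print(p,o['wrist_force'])
a=viewer.camera('scene')
c=cv2.convertScaleAbs(cv2.resize(a[130:250,210:360],(750,600),interpolation=2),alpha=1.6)
cv2.circle(c,(408,522),5,(0,0,255),1);cv2.circle(c,(298,322),5,(0,0,255),1)
cv2.imwrite('pics/11.png',c)"
```

```text
[0.52738078 0.15295213 0.08625213] [ 0.50188409  0.64442568 -0.32251872]
```

View pics/11.png

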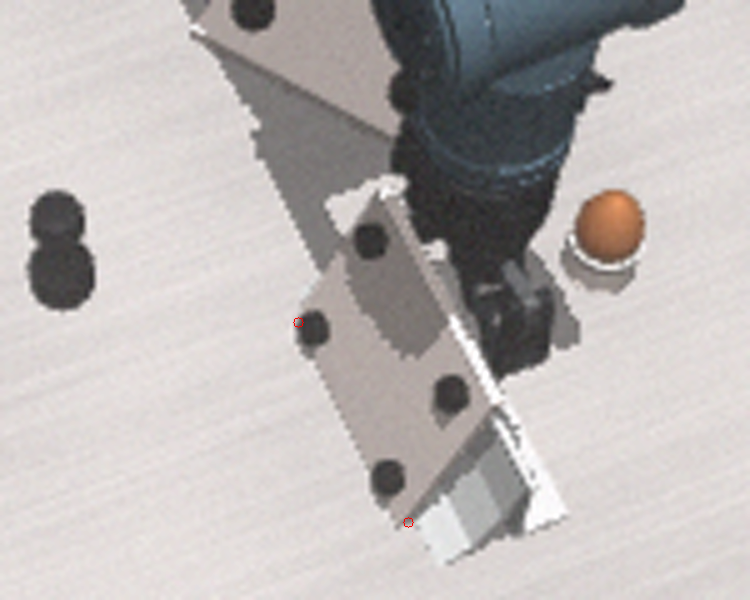

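The near edge has stayed in place at the marks and the board has risen. I'll keep pushing until it tips over.

>>> move_arm([
  [[-0.12, 0, 0], [0, 0, 0], 100],
  [[-0.24, 0, 0], [0, 0, 0], 100],
  [[-0.36, 0, 0], [0, 0, 0], 100],
  [[-0.48, 0, 0], [0, 0, 0], 100],
  [[-0.6, 0, 0], [0, 0, 0], 100],
  [[-0.72, 0, 0], [0, 0, 0], 100],
  [[-0.84, 0, 0], [0, 0, 0], 100],
  [[-0.95, 0, 0], [0, 0, 0], 100],
  [[-1.05, 0, 0], [0, 0, 0], 100],
  [[-1.1, 0, 0], [0, 0, 0], 100],
])

```text
time_s: 15.92
eef_pos: [0.5274, 0.0868, 0.0863]
eef_rot: [0.0, 0.707, 0.707, 0.0]
wrist_force: [-0.6, -0.5, -0.5]
opening: 0.999
```

>>> move_arm([
  [[0, 0, 0], [0, 0, 0], 100],
  [[0, 0, 0], [0, 0, 0], 100],
  [[0, 0, 0], [0, 0, 0], 100],
  [[0, 0, -0.4], [0, 0, 0], 100],
  [[0, 0, -1.2], [0, 0, 0], 100],
  [[0.3, 0, -2], [0, 0, 0], 100],
  [[1, 0, -2.5], [0, 0, 0], 100],
  [[2, 0, -2.5], [0, 0, 0], 100],
  [[3, 0, -2.5], [0, 0, 0], 100],
  [[3, 0, -2.5], [0, 0, 0], 100],
])

```text
time_s: 17.18
eef_pos: [0.5264, 0.2712, 0.2362]
eef_rot: [-0.0, 0.705, 0.709, 0.0]
wrist_force: [0.6, -1.0, -0.1]
opening: 1.004
```

```bash
python3 -c "
from h import *
o,p,r=pose();print(p,o['wrist_force'])
a=board(z=.02,uv=(245,205)); b=viewer.camera('top')
cv2.imwrite('pics/12.png',np.hstack([cv2.convertScaleAbs(cv2.resize(a[120:270,190:340],(400,400),interpolation=2),alpha=1.6),cv2.convertScaleAbs(cv2.resize(b[110:260,170:320],(400,400),interpolation=2),alpha=1.6)]))"
```

```text
[0.52640704 0.27118237 0.23621925] [ 0.55698031 -1.01523663 -0.14445082]
rect [0.5314 0.0009] [0.1546 0.1314] 0.3 [[0.45399999618530273, 0.06599999964237213], [0.45399999618530273, -0.06499999761581421], [0.609000027179718, -0.06400000303983688], [0.6079999804496765, 0.06700000166893005]]
```

View pics/12.png

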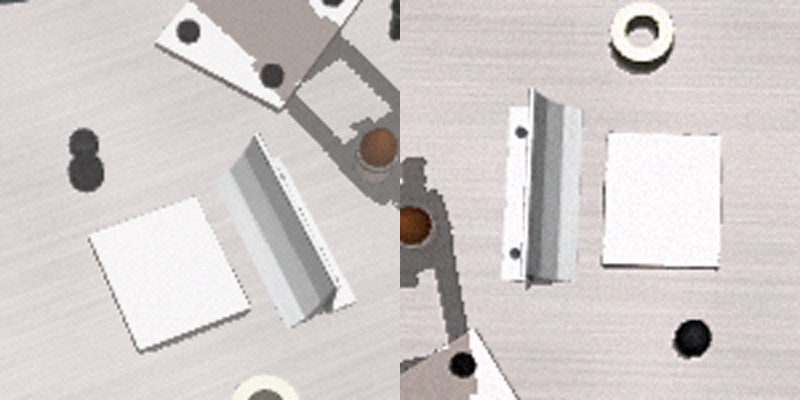

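Both views show the plain face up, rectangle square and flat in front of the stop. The stamp, egg cup, label roll and large board haven't moved. I'll hand in.

```bash
python3 -c "
from h import *
print(workorder.hand_in())"
```

```text
the job is handed in; nothing more can be done
None
```

The board now stands flat on its feet in front of the stop, plain face up, and the job is handed in. I took the small white board as the one meant: it isn't blue, and it is the smaller of the two white ones.

- **Push and tip:** I pushed it with the open fingertips, which squared it up (0.2° off). It slid up the sloping face and leaned with its near edge at the toe, and it stayed there when I let go.
- **Back over:** From behind, above the stop, I pushed the raised edge back until the board tipped over onto its feet. I never pinched it or lifted it.

**Last checks:**
- **Board:** At 20 mm height its outline measured about 131 x 155 mm, against a true 130 x 150 mm, and it was square to the stop within about 0.5°. Its edge nearest the stop is about 31 mm in front of the toe line, so it slid forward a little as it came down. It sits about 8 mm off the stop's centre line.
- **Forces and time:** The wrist force readings I took stayed under about 4 N. The run took about 17 s of the 58 s allowed, with the arm raised and clear at the end.
- **Bystanders:** The egg cup, stamp, label roll and large white board look undisturbed in the last pictures. I didn't check the egg box, tub, scraper, sanitiser and blue board again, but after its first swing over the table the arm never came near them.

No check failed. The board's length read 4–5 mm long in the last picture, and I put that down to outline error.

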